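# Chase a hook thread in the hall shelf with a hand tap

### The job

The oak wall shelf lies upside down on the hall table, and a hand tap stands started in the one threaded bush that has no hook. Work the tap down clockwise the way a fitter does, half a turn forward and then a quarter turn back, twice over, then forward again until you feel it bottom in the hole; stop there without forcing it, so that the bush does not turn in the wood, and ease the tap back a quarter turn so it is left free. Let go and leave everything else where it is.

Things in the scene. Friction and masses are not known exactly. Their poses are not given: they have to be found in the camera images.
- tap: hand tap in its T-handle wrench, dark steel, one rigid piece upright in the bush. Origin on its axis, about at the bush's top face, 42 mm over the table; z up, x along the T-grip: a flat-sided wing 86 mm long (x), 14 mm thick (y), 24 mm tall, its underside 84 and top 108 mm above this origin. Below: stem 10 mm thick down to 61 mm, chuck 19 mm thick down to 32 mm, then the 10 mm shank
- grip_top (a point): centre of the T-grip's top face, on the tap's axis. The tap only turns about that axis, forward = clockwise seen from above, sinking 1.5 mm a turn. The thread drags with about 0.2 N m either way; the tap stays where it is left. The hole's hidden bottom is a hard stop at least 0.8 turn from the start, each time elsewhere: too fine to read from heights, felt as a rise of the turning moment
- bush: the threaded bush that holds the tap: aluminium, flange 30 mm across, 6 mm high; origin at the centre of its underside on the shelf's upper face, z up. Its fit in the oak gives a little, 0.25 rad per N m of turning moment and springing back; forced with more than 0.55 N m it is wrenched round (2 mm at the rim) and spoilt
- bush_rim (a point): mark on the bush's flange, 14 mm from its axis, at the top face (6 mm above the bush's origin); it must stay put
- shelf: oak wall shelf lying upside down, 160 mm (x) by 560 mm (y) by 36 mm high, immovable; origin at the centre of its underside. Along its y, 100 mm apart and 15 mm to -x of its middle, are five places in any order: four stainless hooks standing 50 mm above the wood, and the bush with the tap
- key1: aluminium key 52 mm long, 4 mm thick, lying on the shelf; bystander, origin in its middle, underside
- key2: the same key, lying on the table beyond the shelf; bystander, origin in its middle, underside
- bowl: green glass bowl, 140 mm across, 55 mm high, on the table; bystander, origin under its centre
- tyre_lever: grey plastic tyre lever, 125 mm long, on the table; bystander, origin in its middle, underside
- glasses_case: closed black glasses case, 60 by 155 by 33 mm, on the table; bystander, origin under its centre
- loose_hook: the fifth stainless hook, lying on the table; bystander, origin at its rose, underside
- screwdriver: screwdriver 190 mm long with a wooden handle, on the table beyond the shelf; bystander, origin in its middle, underside

How it is judged:
On the way, in this order (a step that is already met when the one before it is completed fails the run):
1. the tap has been turned about half a turn forward from its start (0.40 to 0.62 turn) (distance of grip_top from where it was at the start of the episode between 0.0006 and 0.00093 m), for 0.1 s.
2. then about a quarter turn back (to 0.12 to 0.35 turn from its start) (distance of grip_top from where it was at the start of the episode between 0.00018 and 0.000525 m), for 0.1 s.
3. then about half a turn forward again (to 0.64 to 0.87 turn from its start) (distance of grip_top from where it was at the start of the episode between 0.00096 and 0.001305 m), for 0.1 s.
4. then about a quarter turn back again (to 0.37 to 0.61 turn from its start) (distance of grip_top from where it was at the start of the episode between 0.000555 and 0.000915 m), for 0.1 s.
5. then forward until it bottoms in the hole (within 0.02 turn) (z of grip_top in the frame of bush below 0.112407 m), for 0.05 s.
At the end, for the whole second after the job is handed in: after the five steps in order, the tap stands eased back from the bottom of the hole by a quarter turn (0.14 to 0.38 turn) and at rest, the bush sits unturned in the oak (its rim mark within 2 mm of its start), and the bystanders are where they were (within 20 mm) (z of grip_top in the frame of bush between 0.112587 and 0.112947 m and angular speed of tap below 0.1 rad/s and distance of bush_rim from where it was at the start of the episode below 0.002 m); the robot touches nothing.
It fails at once if the tap is forced: the bush is wrenched round in the oak (its rim mark moves by more than 2 mm) (distance of bush_rim from where it was at the start of the episode above 0.002 m).
It fails at once if a thing lying about (key, bowl, tyre lever, glasses case, loose hook, screwdriver) is moved by more than 20 mm (distance of any of key1, key2, bowl, tyre_lever, glasses_case, loose_hook, screwdriver from where it was at the start of the episode above 0.02 m).
It also fails if it takes over 72 s, if anything falls off the work surface, if the arm or the gripper's body presses on something with over 40 N, if the wrist force passes 120 N, or if a joint passes its speed limit or range.

### The arm

A 6-joint arm with a two-finger parallel gripper is mounted at the origin on the work surface. World frame = base frame: x ahead of the robot, y to its left, z up, the work surface at z = 0. Lengths are in m, angles in rad, forces in N, time in s.
With the tool pointing down it reaches from about 0.225 to 0.875 m from the base axis. Payload 3.4 kg.
Tool frame: the origin (TCP) lies at the very end of the fingers, on their centre line; the grasp point (between the pads) lies 19 mm behind it; z points along the fingers, y is the direction in which the jaws open and shut (so a half turn about z gives the same grasp; the last joint's range is limited). The gripper opens to 85 mm and grips with 20 to 120 N. Pads are 22 mm wide; open, the fingers measure 114 mm over their backs; the gripper's body (76 mm by 85 mm) begins 54 mm behind the grasp point. The pads swing forward as they close: fully open they stand 13 mm farther back than shut.
Start: joints at [1.14, 0.276, 1.505, -0, 1.361, -0.121], TCP at [0.175, 0.548, 0.231] pointing down, gripper open.
Joint ranges: [-2.89, 2.89], [-0.75, 2.08], [0.22, 2.7], [-1.18, 4.32], [0.11, 2.71], [-2.7, 2.7]. Speed limits (rad/s): [2.57, 2.57, 3.14, 3.14, 3.14, 3.14].

### API

Orientations are given as a unit quaternion [w, x, y, z].
In Python, from rig import telemetry, cams, sign_off, spotter gives the robot as it stands.
- The arm moves only by the tool servo_tool, never from a script. Its argument "steps" is a list of rows, each a list of 6 numbers: the shift along the tool's x, y, z in mm, then the turn, a rotation vector about the tool's x, y, z in degrees. In form: [[x, y, z, ax, ay, az], ...]. A call has 1 to 8 rows; each row is the pose to reach, as a shift and turn from the pose commanded when the call began, along the tool's axes at that moment; what a row does not reach only later rows make up. A row lasts 1/10 s, in which the tool goes at most 50 mm and 8.59 degrees, less where a joint would pass 70% of its speed; a pose out of reach is approached as far as the arm can. A call with a gripper value outside its range is refused whole. "hand" is the closure in counts, from 0 (fully open) to 255 (shut), set as the call begins (left out, the last holds). The fingers move at their own pace and stop on an object; "grip_force" is the grip in N (left out, the last holds). Time passes only in rows, so rows that repeat a pose let the fingers close. It gives the time, the measured TCP pose, the force and the opening at its end, in the units of the state.
- telemetry.get_state(): the state, without advancing time (a new reading comes with each control period).
- cams.get_image(name): name is "scene" or "top" or "wrist"; returns (picture, depth): 420x560x3 uint8, red, green, blue; 420x560 float32, m along the optical axis (not along the pixel's ray), 0 where there is no reading.
- cams.camera_model(name): a dict with "camera_matrix" (3x3 intrinsics, pixels), "origin" and "rotation" of the camera in the world; the wrist camera has in their place "tool_from_camera" (4x4, takes a point from camera to tool coordinates, whose origin is the TCP and whose axes are the flange's). Camera axes: x right, y up, looking along -z (the intrinsics and any distortion apply to the point x, -y, -z); pixel columns grow to the right and rows downward; lengths in m; the calibration is good to about 2 mm. A picture is of the moment at which its call begins: read the wrist's pose just before it. camera_model takes no time and is no camera call.
- sign_off(): hands the job in, once; it reports no verdict.
Trained networks look in the newest picture that a camera, given by its name, has taken for a name from the list of things; names that differ only in an ending like _2 or _b are one class to them, and where a whole thing is asked for, a point or a joint stands for the part that bears it (a point fixed in the world has none). Each returns a list of dicts, best first, with "conf" (0 to 1); they miss things now and then, are a little off and sometimes report something else, mostly with a low value. They report only what shows in the picture. A call takes as long as a camera call.
- spotter.outline_of(query, camera): "region" (420x560 bool, what is visible of it) and "rect" ([left, top, width, height] in pixels, round what is visible of it).
The state is a dict: "clock": time; "qpos": joint angles; "qd": joint speeds; "effort": joint torques, N m; "position": TCP position; "ee_rot": TCP orientation; "contact_force": force on the tool from outside, world axes, zero at the start; "moment": the same for the moment, N m; "width": finger opening in m.
Only numpy, scipy, OpenCV 4.12 (cv2) and the standard library are available. Lean on these libraries where they do the work, as an engineer would, in place of code of your own. Each camera call takes 0.05 s, during which the arm holds its last target.

## Working session

There is one attempt and no reset: what is moved stays moved. The work goes in short steps, Python scripts to look and compute and a tool call to move; the robot and the scene stay as the last step left them, time stands still between calls to the robot, and variables do not carry over. Pictures are saved under pics/ and viewed, and the job is handed in when it is done.

Besides the shell and the picture viewer there is one more tool, called as name([rows], argument=value, ...), one row to a line, values as JSON. servo_tool: Moves the arm, as the interface text tells. Its arguments: {"type":"object","properties":{"steps":{"type":"array","items":{"type":"array","items":{"type":"number"}}},"hand":{"type":"number"},"grip_force":{"type":"number"}},"required":["steps"]}

```bash
ls; mkdir -p pics
python3 - <<'E'
from rig import telemetry,cams,spotter
import cv2,numpy as np
s=telemetry.get_state()
for k,v in s.items(): print(k,np.round(v,4))
for n in ['scene','top','wrist']:
    im,d=cams.get_image(n); cv2.imwrite(f'pics/a_{n}.png',im[:,:,::-1]); np.save(f'pics/a_{n}_d.npy',d)
    r=spotter.outline_of('tap',n)
    print(n,[(x['conf'],x['rect']) for x in r])
    if r: np.save(f'pics/a_{n}_m.npy',r[0]['region'])
    m=cams.camera_model(n);print(m)
E
```

```text
pics
clock 0.0
qpos [ 1.14    0.2766  1.5061 -0.      1.3607 -0.121 ]
qd [-0.0017  0.0006 -0.     -0.0003 -0.0001  0.0002]
effort [-2.00000e-04 -4.16773e+01 -2.45809e+01  2.00000e-04  1.06000e-02
  0.00000e+00]
position [0.1751 0.5471 0.2305]
ee_rot [-2.000e-04  1.543e-01  9.880e-01 -9.000e-04]
contact_force [ 0.2247 -1.3095 -0.3142]
moment [-0.0204  0.0164  0.0067]
width 0.0853
scene [(0.86, [218.1, 216.2, 33.9, 33.2])]
{'camera_matrix': array([[488.75691318,   0.        , 280.15284353],
       [  0.        , 488.75691318, 210.269209  ],
       [  0.        ,   0.        ,   1.        ]]), 'origin': array([ 1.33032109, -0.57562362,  1.05013635]), 'rotation': array([0.82813231, 0.34236065, 0.17394647, 0.40832425])}
top [(0.66, [324.8, 210.4, 32.6, 18.7])]
{'camera_matrix': array([[500.25605064,   0.        , 282.38398115],
       [  0.        , 500.25605064, 212.71091792],
       [  0.        ,   0.        ,   1.        ]]), 'origin': array([ 0.47823716, -0.00418983,  1.38601883]), 'rotation': array([ 0.71442529,  0.02737896, -0.02717236, -0.69864766])}
wrist []
{'camera_matrix': array([[349.60782521,   0.        , 275.98110809],
       [  0.        , 349.60782521, 207.53338402],
       [  0.        ,   0.        ,   1.        ]]), 'tool_from_camera': array([[-2.65683089e-04,  9.65779357e-01,  2.59364921e-01,
         6.54698086e-02],
       [ 9.99999960e-01,  2.80430193e-04, -1.98585580e-05,
         3.12118543e-04],
       [-9.19127404e-05,  2.59364906e-01, -9.65779394e-01,
        -1.41835396e-01],
       [ 0.00000000e+00,  0.00000000e+00,  0.00000000e+00,
         1.00000000e+00]])}
```

View pics/a_scene.png

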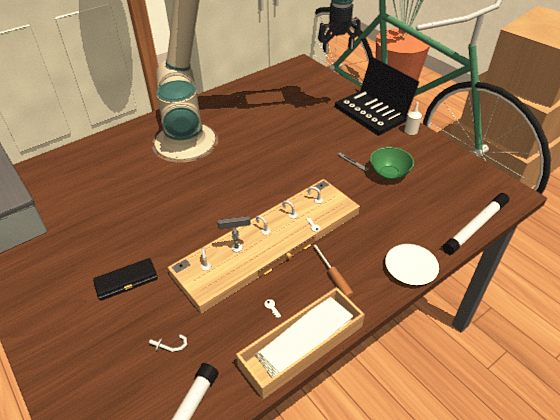

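View pics/a_top.png

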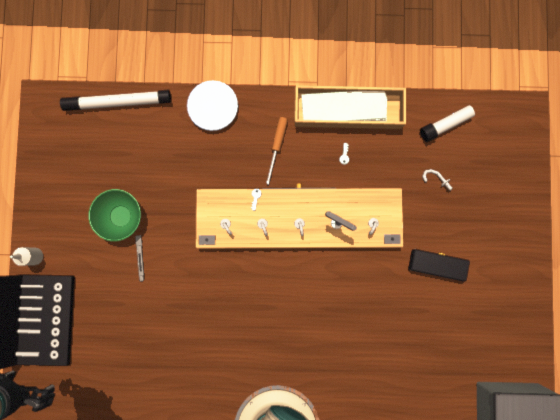

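```bash
cat > h.py <<'E'
import numpy as np,cv2
from rig import telemetry,cams,spotter
from scipy.spatial.transform import Rotation as R
def q2R(q): return R.from_quat([q[1],q[2],q[3],q[0]]).as_matrix()
def pts(n,d,mask,state=None):
    m=cams.camera_model(n);K=m['camera_matrix']
    v,u=np.nonzero(mask&(d>0)); z=d[v,u]
    p=np.stack([(u-K[0,2])*z/K[0,0],-(v-K[1,2])*z/K[1,1],-z],1)
    if n=='wrist':
        T=m['tool_from_camera'];p=p@T[:3,:3].T+T[:3,3]
        return p@q2R(state['ee_rot']).T+state['position'],u,v
    return p@q2R(m['rotation']).T+m['origin'],u,v
E
python3 - <<'E'
from h import *
for n in ['top','scene']:
    d=np.load(f'pics/a_{n}_d.npy');m=np.load(f'pics/a_{n}_m.npy')
    p,u,v=pts(n,d,m)
    k=(p[:,2]>.138)&(p[:,2]<.16)
    q=p[k]; print(n,len(p),k.sum(),np.percentile(p[:,2],[0,5,25,50,75,95,100]).round(4)); print(q.mean(0))
    r=cv2.minAreaRect((q[:,:2]*1000).astype(np.float32));print(r)
    w,V=np.linalg.eigh(np.cov(q[:,:2].T));print(np.degrees(np.arctan2(V[1,1],V[0,1])))
E
```

```text
top 225 197 [0.0286 0.1011 0.1462 0.1485 0.1506 0.153  0.1558]
[ 0.55817553 -0.14804698  0.14886177]
((558.5186767578125, -147.90127563476562), (83.93051147460938, 14.486732482910156), 62.84002685546875)
62.52476834575373
scene 423 210 [-0.0036  0.0481  0.113   0.1379  0.1478  0.1511  0.1542]
[ 0.5610925  -0.1482387   0.14675444]
((559.0234375, -147.23342895507812), (83.50450134277344, 18.129369735717773), 62.23463439941406)
62.317055500440254
```

The tap's T-grip is at about (341,221) in the top picture and (235,222) in the scene picture. It points 62.5° from x, with its axis near (0.558,-0.148) and its top at z≈0.15. The loose things are well away from it.

```bash
cat >> h.py <<'E'
def go(xyz,yaw_y):
    """shift mm / turn deg in the tool frame to reach tool-down pose with jaw axis at yaw_y (deg)"""
    s=telemetry.get_state();M=q2R(s['ee_rot']);c,t=np.cos(np.radians(yaw_y)),np.sin(np.radians(yaw_y))
    y=np.array([c,t,0]);z=np.array([0,0,-1.]);T=np.stack([np.cross(y,z),y,z],1)
    print('shift',(M.T@(np.array(xyz)-s['position'])*1000).round(1),'turn',np.degrees(R.from_matrix(M.T@T).as_rotvec()).round(2),'q6',np.degrees(s['qpos'][5]).round(1),'yawy',np.degrees(np.arctan2(M[1,1],M[0,1])).round(2),'tilt',np.degrees(M[:2,2]).round(2))
E
python3 -c "
from h import *
go((.5585,-.148,.25),-27.4)"
```

```text
shift [-577.1 -545.5  -18.7] turn [-3.000e-02  2.000e-02  9.965e+01] q6 -6.9 yawy 72.25 tilt [-0.02 -0.03]
```

servo_tool([
  [-289,-273,-19,0,0,50],
  [-289,-273,-19,0,0,50],
  [-289,-273,-19,0,0,50],
  [-289,-273,-19,0,0,50],
  [-289,-273,-19,0,0,50],
  [-289,-273,-19,0,0,50],
  [-289,-273,-19,0,0,50],
  [-289,-273,-19,0,0,50],
], hand=0)

```text
clock: 1.1
position: [0.3679, 0.1977, 0.2507]
ee_rot: [0.0, 0.557, 0.83, 0.0]
contact_force: [1.6, 0.7, 0.3]
width: 0.0853
```

```bash
python3 -c "
from h import *
go((.5585,-.148,.25),-27.4)"
```

```text
shift [-392.1   45.5    0.8] turn [ 6.000e-02 -3.000e-02  4.965e+01] q6 -3.6 yawy 22.25 tilt [0.06 0.02]
```

servo_tool([
  [-392,45,0,0,0,49.7],
  [-392,45,0,0,0,49.7],
  [-392,45,0,0,0,49.7],
  [-392,45,0,0,0,49.7],
  [-392,45,0,0,0,49.7],
  [-392,45,0,0,0,49.7],
  [-392,45,0,0,0,49.7],
  [-392,45,0,0,0,49.7],
])

```text
clock: 1.9
position: [0.5583, -0.1487, 0.2502]
ee_rot: [0.0, 0.855, 0.519, 0.0]
contact_force: [0.4, 0.1, 0.3]
width: 0.0848
```

servo_tool([
  [0,0,0,0,0,0],
  [0,0,0,0,0,0],
])

```text
clock: 2.1
position: [0.5573, -0.1469, 0.2495]
ee_rot: [-0.001, 0.855, 0.518, -0.0]
contact_force: [-0.0, 0.1, 0.7]
width: 0.0853
```

Run:
```python
from h import *
go((.5585,-.148,.25),-27.4)
s=telemetry.get_state();im,d=cams.get_image('wrist');cv2.imwrite('pics/b.png',im[:,:,::-1])
r=spotter.outline_of('tap','wrist');print([(x['conf'],x['rect']) for x in r],s['moment'],s['contact_force'])
p,u,v=pts('wrist',d,r[0]['region'],s)
q=p[(p[:,2]>.140)&(p[:,2]<.16)];print(len(q),q.mean(0),np.percentile(q[:,2],[5,50,95]))
print(cv2.minAreaRect((q[:,:2]*1000).astype(np.float32)))
w,V=np.linalg.eigh(np.cov(q[:,:2].T));print(np.degrees(np.arctan2(V[1,1],V[0,1])))
```

```text
shift [-0.4  1.6 -0.5] turn [-0.11 -0.02 -0.16] q6 5.9 yawy -27.56 tilt [-0.09  0.07]
[(0.67, [266.2, 149.2, 24.4, 113.0])] [ 0.04732589  0.01500565 -0.02686951] [-0.04949027  0.0935335   0.68317733]
2004 [ 0.55874626 -0.14553304  0.14890471] [0.14760315 0.14895414 0.15014302]
((557.8289184570312, -147.15255737304688), (84.85855865478516, 13.613226890563965), 62.285308837890625)
62.35351101300499
```

View pics/b.png

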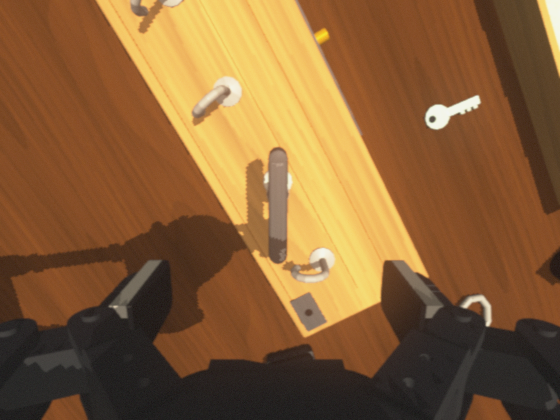

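The wing is in the middle of the wrist picture, from (278,150) to (278,262), parallel to the pads. Its centre is (0.558,-0.147).

Run:
```python
from h import *
go((.558,-.1472,.119),-27.65)
s=telemetry.get_state();print(np.degrees(s['qpos']).round(2),s['position'],s['clock'],s['contact_force'],s['moment'])
```

```text
shift [ -1.3   2.3 131.1] turn [-0.08 -0.03  0.23] q6 5.8 yawy -27.42 tilt [-0.06  0.06]
[-2.157e+01  1.532e+01  8.425e+01  4.000e-02  8.051e+01  5.850e+00] [ 0.55665881 -0.14517456  0.25011738] 2.2 [ 0.08018291 -0.5433826   0.74044607] [-0.10111909 -0.00602278  0.00037127]
```

Run:
```python
from h import *
P=[]
for i in range(4):
    s=telemetry.get_state();P.append(np.r_[s['position'],s['moment'],s['contact_force']])
    im,d=cams.get_image('wrist')
P=np.array(P);print(P.round(4),P.mean(0).round(4))
r=spotter.outline_of('tap','wrist')
st={'ee_rot':[1,0,0,0],'position':np.zeros(3)}
p,u,v=pts('wrist',d,r[0]['region'],st)
q=p[p[:,2]<.112];print(len(q),np.percentile(q[:,2],[5,50,95]))
print(cv2.minAreaRect((q[:,:2]*1000).astype(np.float32)))
```

```text
[[ 5.567e-01 -1.452e-01  2.501e-01 -1.011e-01 -6.000e-03  4.000e-04
   8.020e-02 -5.434e-01  7.404e-01]
 [ 5.567e-01 -1.449e-01  2.504e-01  3.130e-02 -1.030e-02 -1.230e-02
  -4.851e-01  6.132e-01 -5.525e-01]
 [ 5.567e-01 -1.448e-01  2.506e-01  4.060e-02 -3.160e-02 -1.440e-02
   1.014e-01  8.284e-01 -1.543e-01]
 [ 5.568e-01 -1.448e-01  2.507e-01 -1.580e-02  6.750e-02  8.300e-03
  -4.826e-01  9.710e-02  7.889e-01]] [ 0.5567 -0.1449  0.2504 -0.0113  0.0049 -0.0045 -0.1965  0.2488  0.2056]
2141 [0.10064862 0.10181612 0.10365526]
((-1.7605705261230469, 1.8244366645812988), (85.0587387084961, 13.982142448425293), 0.35256385803222656)
```

servo_tool([
  [-1.8,1.8,30,0,0,0.4],
  [-1.8,1.8,70,0,0,0.4],
  [-1.8,1.8,110,0,0,0.4],
  [-1.8,1.8,131,0,0,0.4],
  [-1.8,1.8,131,0,0,0.4],
  [-1.8,1.8,131,0,0,0.4],
])

```text
clock: 3.05
position: [0.5586, -0.1484, 0.1199]
ee_rot: [0.0, 0.856, 0.516, 0.0]
contact_force: [0.1, 0.7, 0.5]
width: 0.0851
```

```bash
cat >> h.py <<'E'
def show(t):
    s=telemetry.get_state();M=q2R(s['ee_rot'])
    print(t,'pos',s['position'].round(4) if hasattr(s['position'],'round') else s['position'],'yawy',np.degrees(np.arctan2(M[1,1],M[0,1])).round(2),'tilt',np.degrees(M[:2,2]).round(2),'F',np.round(s['contact_force'],1),'M',np.round(s['moment'],3),'w',s['width'],'q6',np.degrees(s['qpos'][5]).round(1),'t',s['clock'])
E
python3 - <<'E'
from h import *
show('');im,d=cams.get_image('scene');cv2.imwrite('pics/c.png',cv2.resize(im[130:330,130:380,::-1],(750,600)))
show('')
E
```

```text
pos [ 0.5586 -0.1484  0.1199] yawy -27.82 tilt [ 0.04 -0.01] F [0.1 0.7 0.5] M [-0.044  0.038  0.017] w 0.0851408755946016 q6 6.0 t 3.05
 pos [ 0.5593 -0.1487  0.1208] yawy -27.82 tilt [ 0.15 -0.05] F [1.  0.3 0.6] M [-0.041 -0.009  0.051] w 0.08539598876308245 q6 6.0 t 3.1
```

View pics/c.png

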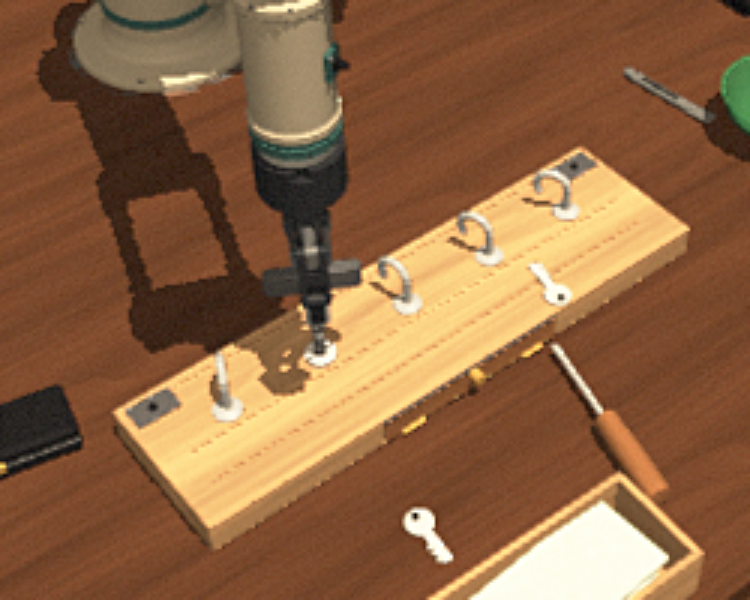

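The fingers straddle the wing, at about (310,280) in the crop, and stay clear of the hooks. Closing now.

servo_tool([
  [0,0,0,0,0,0],
  [0,0,0,0,0,0],
  [0,0,0,0,0,0],
  [0,0,0,0,0,0],
  [0,0,0,0,0,0],
  [0,0,0,0,0,0],
  [0,0,0,0,0,0],
  [0,0,0,0,0,0],
], hand=255, grip_force=60)

```text
clock: 3.9
position: [0.5579, -0.1485, 0.1196]
ee_rot: [-0.0, 0.856, 0.516, -0.0]
contact_force: [-2.7, 0.8, 5.2]
width: 0.0134
```

```bash
python3 -c "
from h import *
show('')"
```

```text
pos [ 0.5579 -0.1485  0.1196] yawy -27.85 tilt [-0.02  0.02] F [-2.7  0.8  5.2] M [0.207 0.436 0.016] w 0.013376542868273045 q6 6.0 t 3.9
```

servo_tool([
  [0,0,0.03,0,0,6],
  [0,0,0.05,0,0,12],
  [0,0,0.08,0,0,18],
  [0,0,0.1,0,0,24],
  [0,0,0.13,0,0,30],
  [0,0,0.15,0,0,36],
  [0,0,0.18,0,0,42],
  [0,0,0.19,0,0,45],
])

```text
clock: 4.7
position: [0.5578, -0.1485, 0.1195]
ee_rot: [-0.0, 0.989, 0.148, -0.0]
contact_force: [-2.8, 1.1, 5.8]
width: 0.0132
```

```bash
python3 -c "
from h import *
show('')"
```

```text
pos [ 0.5578 -0.1485  0.1195] yawy -72.98 tilt [-0.04  0.01] F [-2.8  1.1  5.8] M [0.199 0.473 0.147] w 0.0131984586173776 q6 51.2 t 4.7
```

servo_tool([
  [0,0,0.03,0,0,6],
  [0,0,0.05,0,0,12],
  [0,0,0.08,0,0,18],
  [0,0,0.1,0,0,24],
  [0,0,0.13,0,0,30],
  [0,0,0.15,0,0,36],
  [0,0,0.18,0,0,42],
  [0,0,0.19,0,0,45],
])

```text
clock: 5.5
position: [0.5577, -0.1483, 0.1193]
ee_rot: [-0.0, 0.97, -0.242, -0.0]
contact_force: [-1.7, 0.9, 7.0]
width: 0.0133
```

servo_tool([
  [0,0,0,0,0,0],
  [0,0,0,0,0,0],
  [0,0,0,0,0,0],
  [0,0,0,0,0,0],
  [0,0,0,0,0,0],
  [0,0,0,0,0,0],
  [0,0,0,0,0,0],
], hand=0)

```text
clock: 6.2
position: [0.5582, -0.1487, 0.1189]
ee_rot: [-0.0, 0.971, -0.241, 0.0]
contact_force: [-0.0, 0.7, -0.5]
width: 0.0855
```

```bash
python3 -c "
from h import *
show('')"
```

```text
pos [ 0.5582 -0.1487  0.1189] yawy -117.84 tilt [0. 0.] F [-0.   0.7 -0.5] M [-0.019  0.012 -0.04 ] w 0.08551958683013189 q6 96.0 t 6.2
```

servo_tool([
  [0,0,-25,0,0,0],
  [0,0,-50,0,0,0],
  [0,0,-50,0,0,-8],
  [0,0,-50,0,0,-16],
  [0,0,-50,0,0,-24],
  [0,0,-50,0,0,-32],
  [0,0,-50,0,0,-40],
  [0,0,-50,0,0,-48],
])

```text
clock: 7.0
position: [0.5582, -0.1486, 0.1689]
ee_rot: [-0.0, 0.984, 0.178, 0.0]
contact_force: [-0.6, 0.4, -0.2]
width: 0.0851
```

servo_tool([
  [0,0,0,0,0,-8],
  [0,0,0,0,0,-16],
  [0,0,0,0,0,-24],
  [0,0,0,0,0,-32],
  [0,0,0,0,0,-40],
  [0,0,0,0,0,-48],
  [0,0,0,0,0,-56],
  [0,0,0,0,0,-64],
])

```text
clock: 7.8
position: [0.5581, -0.1486, 0.1689]
ee_rot: [0.0, 0.74, 0.672, 0.0]
contact_force: [0.2, -0.3, -0.0]
width: 0.0854
```

servo_tool([
  [0,0,0,0,0,-8],
  [0,0,0,0,0,-16],
  [0,0,0,0,0,-24],
  [0,0,0,0,0,-32],
  [0,0,0,0,0,-40],
  [0,0,0,0,0,-48],
  [0,0,0,0,0,-56],
  [0,0,0,0,0,-64],
])

```text
clock: 8.6
position: [0.5582, -0.1486, 0.1689]
ee_rot: [0.0, 0.272, 0.962, 0.0]
contact_force: [-0.4, 0.2, -0.5]
width: 0.0854
```

servo_tool([
  [0,0,0,0,0,-4],
  [0,0,0,0,0,-4],
])

```text
clock: 8.8
position: [0.5582, -0.1486, 0.1689]
ee_rot: [0.0, 0.241, 0.971, 0.0]
contact_force: [-0.1, -0.9, -0.4]
width: 0.0853
```

Run:
```python
from h import *
show('');im,d=cams.get_image('wrist');cv2.imwrite('pics/d.png',im[:,:,::-1])
r=spotter.outline_of('tap','wrist');print([(x['conf'],x['rect']) for x in r])
st={'ee_rot':[1,0,0,0],'position':np.zeros(3)}
if r:
    p,u,v=pts('wrist',d,r[0]['region'],st)
    m=np.percentile(p[:,2],10)
    q=p[p[:,2]<m+.008];print(len(q),np.percentile(q[:,2],[5,50,95]))
    print(cv2.minAreaRect((q[:,:2]*1000).astype(np.float32)))
```

```text
pos [ 0.5582 -0.1486  0.1689] yawy 62.14 tilt [0. 0.] F [-0.1 -0.9 -0.4] M [ 0.001  0.016 -0.057] w 0.08530625428017022 q6 -84.0 t 8.8
[(0.84, [257.1, 158.5, 37.8, 162.5])]
4302 [0.01931087 0.02036558 0.02186525]
((1.3836441040039062, 0.2794971466064453), (14.03895092010498, 85.01231384277344), 87.34174346923828)
```

View pics/d.png

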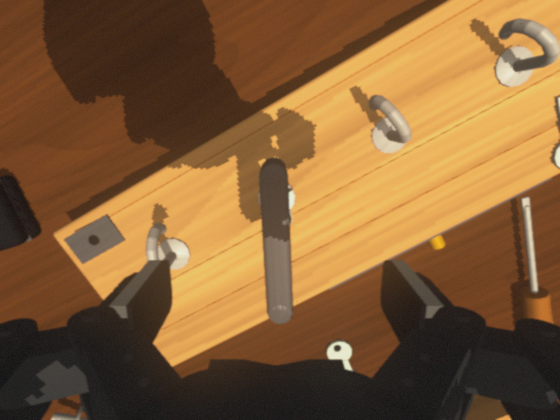

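The wing's ends are at (273,165) and (280,315). It stands 2.7° behind the tool, which matches the bush springing back. I'll align to it and regrip.

servo_tool([
  [1.0,0.3,0,0,0,-2.7],
  [1.0,0.3,20,0,0,-2.7],
  [1.0,0.3,40,0,0,-2.7],
  [1.0,0.3,50,0,0,-2.7],
  [1.0,0.3,50,0,0,-2.7],
])

```text
clock: 9.4
position: [0.5564, -0.1475, 0.1174]
ee_rot: [-0.002, 0.218, 0.976, 0.0]
contact_force: [-0.4, 0.7, 0.5]
width: 0.0854
```

servo_tool([
  [0,0,0,0,0,0],
  [0,0,0,0,0,0],
  [0,0,0,0,0,0],
  [0,0,0,0,0,0],
  [0,0,0,0,0,0],
  [0,0,0,0,0,0],
  [0,0,0,0,0,0],
  [0,0,0,0,0,0],
], hand=255)

```text
clock: 10.2
position: [0.5577, -0.148, 0.1194]
ee_rot: [0.0, 0.218, 0.976, -0.0]
contact_force: [-1.2, 0.3, 5.0]
width: 0.0134
```

```bash
python3 -c "
from h import *
show('')"
```

```text
pos [ 0.5577 -0.148   0.1194] yawy 64.85 tilt [ 0.05 -0.02] F [-1.2  0.3  5. ] M [ 0.016  0.107 -0.027] w 0.013382975222546289 q6 -86.6 t 10.2
```

servo_tool([
  [0,0,0.03,0,0,6],
  [0,0,0.05,0,0,12],
  [0,0,0.08,0,0,18],
  [0,0,0.1,0,0,24],
  [0,0,0.13,0,0,30],
  [0,0,0.15,0,0,36],
  [0,0,0.18,0,0,42],
  [0,0,0.2,0,0,48],
])

```text
clock: 11.0
position: [0.5577, -0.1481, 0.1193]
ee_rot: [0.0, 0.597, 0.802, 0.0]
contact_force: [-1.4, -0.2, 4.8]
width: 0.0131
```

servo_tool([
  [0,0,0.03,0,0,6],
  [0,0,0.05,0,0,12],
  [0,0,0.08,0,0,18],
  [0,0,0.1,0,0,24],
  [0,0,0.13,0,0,30],
  [0,0,0.15,0,0,36],
  [0,0,0.18,0,0,42],
  [0,0,0.2,0,0,48],
])

```text
clock: 11.8
position: [0.5577, -0.1481, 0.119]
ee_rot: [0.0, 0.872, 0.49, 0.0]
contact_force: [-0.7, 0.9, 4.9]
width: 0.0129
```

servo_tool([
  [0,0,0,0,0,0],
  [0,0,0,0,0,0],
  [0,0,0,0,0,0],
])

```text
clock: 12.1
position: [0.5577, -0.1481, 0.1191]
ee_rot: [0.0, 0.87, 0.492, 0.0]
contact_force: [-0.2, 0.1, 5.6]
width: 0.0131
```

```bash
python3 -c "
from h import *
show('')"
```

```text
pos [ 0.5577 -0.1481  0.1191] yawy -31.01 tilt [ 0.04 -0.02] F [-0.2  0.1  5.6] M [0.056 0.15  0.147] w 0.013118017960017351 q6 9.2 t 12.1
```

servo_tool([
  [0,0,-0.03,0,0,-6],
  [0,0,-0.05,0,0,-12],
  [0,0,-0.08,0,0,-18],
  [0,0,-0.1,0,0,-24],
  [0,0,-0.13,0,0,-30],
  [0,0,-0.15,0,0,-36],
  [0,0,-0.18,0,0,-42],
  [0,0,-0.2,0,0,-48],
])

```text
clock: 12.9
position: [0.5577, -0.1481, 0.1193]
ee_rot: [0.0, 0.594, 0.805, 0.0]
contact_force: [0.2, 0.1, 4.5]
width: 0.0127
```

servo_tool([
  [0,0,-0.03,0,0,-6],
  [0,0,-0.05,0,0,-12],
  [0,0,-0.08,0,0,-18],
  [0,0,-0.1,0,0,-24],
  [0,0,-0.13,0,0,-30],
  [0,0,-0.15,0,0,-36],
  [0,0,-0.18,0,0,-42],
  [0,0,-0.2,0,0,-46],
])

```text
clock: 13.7
position: [0.5577, -0.148, 0.1194]
ee_rot: [0.0, 0.232, 0.973, 0.0]
contact_force: [-0.1, 0.9, 5.2]
width: 0.0128
```

servo_tool([
  [0,0,0,0,0,0],
  [0,0,0,0,0,0],
  [0,0,0,0,0,0],
])

```text
clock: 14.0
position: [0.5577, -0.148, 0.1194]
ee_rot: [0.0, 0.234, 0.972, 0.0]
contact_force: [-1.5, -0.3, 5.4]
width: 0.0129
```

```bash
python3 -c "
from h import *
show('')"
```

```text
pos [ 0.5577 -0.148   0.1194] yawy 62.93 tilt [ 0.05 -0.01] F [-1.5 -0.3  5.4] M [-0.025  0.213 -0.133] w 0.012878911815010073 q6 -84.7 t 14.0
```

servo_tool([
  [0,0,0.03,0,0,6],
  [0,0,0.05,0,0,12],
  [0,0,0.08,0,0,18],
  [0,0,0.1,0,0,24],
  [0,0,0.13,0,0,30],
  [0,0,0.15,0,0,36],
  [0,0,0.18,0,0,42],
  [0,0,0.2,0,0,48],
])

```text
clock: 14.8
position: [0.5577, -0.1481, 0.1192]
ee_rot: [0.0, 0.61, 0.792, 0.0]
contact_force: [-0.6, -0.4, 4.5]
width: 0.0133
```

servo_tool([
  [0,0,0.03,0,0,6],
  [0,0,0.05,0,0,12],
  [0,0,0.08,0,0,18],
  [0,0,0.1,0,0,24],
  [0,0,0.13,0,0,30],
  [0,0,0.15,0,0,36],
  [0,0,0.18,0,0,42],
  [0,0,0.2,0,0,48],
])

```text
clock: 15.6
position: [0.5577, -0.1481, 0.1191]
ee_rot: [0.0, 0.88, 0.475, 0.0]
contact_force: [-0.5, 0.1, 4.7]
width: 0.0133
```

servo_tool([
  [0,0,0.03,0,0,6],
  [0,0,0.05,0,0,12],
  [0,0,0.08,0,0,18],
  [0,0,0.1,0,0,24],
  [0,0,0.13,0,0,30],
  [0,0,0.15,0,0,36],
  [0,0,0.18,0,0,42],
  [0,0,0.2,0,0,46],
])

```text
clock: 16.4
position: [0.5577, -0.1481, 0.1189]
ee_rot: [0.0, 0.996, 0.094, 0.0]
contact_force: [-1.0, -0.5, 5.0]
width: 0.0129
```

servo_tool([
  [0,0,0.03,0,0,6],
  [0,0,0.05,0,0,12],
  [0,0,0.08,0,0,18],
  [0,0,0.1,0,0,24],
  [0,0,0.13,0,0,30],
  [0,0,0.15,0,0,36],
  [0,0,0.17,0,0,40],
  [0,0,0.17,0,0,40],
])

```text
clock: 17.2
position: [0.5577, -0.1481, 0.1187]
ee_rot: [0.0, 0.968, -0.251, 0.0]
contact_force: [0.5, -0.8, 5.3]
width: 0.0134
```

servo_tool([
  [0,0,0,0,0,0],
  [0,0,0,0,0,0],
])

```text
clock: 17.4
position: [0.5577, -0.1481, 0.1187]
ee_rot: [0.0, 0.968, -0.25, 0.0]
contact_force: [-0.6, 0.2, 4.1]
width: 0.013
```

```bash
python3 -c "
from h import *
show('')"
```

```text
pos [ 0.5577 -0.1481  0.1187] yawy -119.0 tilt [ 0.04 -0.03] F [-0.6  0.2  4.1] M [0.023 0.228 0.145] w 0.013049427914777582 q6 97.2 t 17.4
```

servo_tool([
  [0,0,-0.03,0,0,-6],
  [0,0,-0.05,0,0,-12],
  [0,0,-0.08,0,0,-18],
  [0,0,-0.1,0,0,-24],
  [0,0,-0.13,0,0,-30],
  [0,0,-0.15,0,0,-36],
  [0,0,-0.18,0,0,-42],
  [0,0,-0.2,0,0,-48],
])

```text
clock: 18.2
position: [0.5577, -0.1481, 0.1189]
ee_rot: [0.0, 0.986, 0.167, 0.0]
contact_force: [-1.0, -0.4, 5.3]
width: 0.0132
```

servo_tool([
  [0,0,-0.03,0,0,-6],
  [0,0,-0.05,0,0,-12],
  [0,0,-0.08,0,0,-18],
  [0,0,-0.1,0,0,-24],
  [0,0,-0.13,0,0,-30],
  [0,0,-0.15,0,0,-36],
  [0,0,-0.18,0,0,-42],
  [0,0,-0.2,0,0,-46],
])

```text
clock: 19.0
position: [0.5577, -0.1481, 0.1191]
ee_rot: [0.0, 0.843, 0.538, 0.0]
contact_force: [-1.2, 0.6, 6.0]
width: 0.0131
```

servo_tool([
  [0,0,0,0,0,0],
  [0,0,0,0,0,0],
  [0,0,0,0,0,0],
])

```text
clock: 19.3
position: [0.5577, -0.1481, 0.1191]
ee_rot: [0.0, 0.844, 0.537, 0.0]
contact_force: [-0.5, -0.1, 5.5]
width: 0.0129
```

```bash
python3 -c "
from h import *
show('')"
```

```text
pos [ 0.5577 -0.1481  0.1191] yawy -25.07 tilt [ 0.05 -0.01] F [-0.5 -0.1  5.5] M [-0.067  0.158 -0.119] w 0.01291687272083534 q6 3.3 t 19.3
```

servo_tool([
  [0,0,0.03,0,0,6],
  [0,0,0.05,0,0,12],
  [0,0,0.08,0,0,18],
  [0,0,0.1,0,0,24],
  [0,0,0.13,0,0,30],
  [0,0,0.15,0,0,36],
  [0,0,0.18,0,0,42],
  [0,0,0.2,0,0,48],
])

```text
clock: 20.1
position: [0.5577, -0.1481, 0.1189]
ee_rot: [0.0, 0.989, 0.146, 0.0]
contact_force: [-1.8, 0.6, 6.1]
width: 0.0131
```

servo_tool([
  [0,0,0.03,0,0,6],
  [0,0,0.05,0,0,12],
  [0,0,0.08,0,0,18],
  [0,0,0.1,0,0,24],
  [0,0,0.13,0,0,30],
  [0,0,0.15,0,0,36],
  [0,0,0.18,0,0,42],
  [0,0,0.2,0,0,46],
])

```text
clock: 20.9
position: [0.5577, -0.1481, 0.1187]
ee_rot: [0.0, 0.968, -0.252, 0.0]
contact_force: [-0.3, -1.3, 4.7]
width: 0.0132
```

servo_tool([
  [0,0,0,0,0,0],
  [0,0,0,0,0,0],
])

```text
clock: 21.1
position: [0.5577, -0.1481, 0.1187]
ee_rot: [0.0, 0.968, -0.25, 0.0]
contact_force: [-0.7, 1.6, 5.4]
width: 0.0131
```

```bash
python3 -c "
from h import *
show('')"
```

```text
pos [ 0.5577 -0.1481  0.1187] yawy -119.01 tilt [ 0.04 -0.03] F [-0.7  1.6  5.4] M [0.025 0.141 0.08 ] w 0.013113286283725224 q6 97.2 t 21.1
```

Four steps done, at 21 s. I'm regripping half a turn back to get range for feeling the bottom.

servo_tool([
  [0,0,0,0,0,0],
  [0,0,0,0,0,0],
  [0,0,0,0,0,0],
  [0,0,0,0,0,0],
  [0,0,0,0,0,0],
  [0,0,0,0,0,0],
  [0,0,0,0,0,0],
], hand=0)

```text
clock: 21.8
position: [0.5574, -0.1479, 0.1181]
ee_rot: [-0.0, 0.968, -0.252, -0.0]
contact_force: [0.2, -0.6, -0.4]
width: 0.0853
```

servo_tool([
  [0,0,-25,0,0,0],
  [0,0,-50,0,0,0],
  [0,0,-50,0,0,-8],
  [0,0,-50,0,0,-16],
  [0,0,-50,0,0,-24],
  [0,0,-50,0,0,-32],
  [0,0,-50,0,0,-40],
  [0,0,-50,0,0,-48],
])

```text
clock: 22.6
position: [0.5574, -0.1479, 0.1682]
ee_rot: [-0.0, 0.986, 0.167, 0.0]
contact_force: [-0.6, 0.3, -0.2]
width: 0.0857
```

servo_tool([
  [0,0,0,0,0,-8],
  [0,0,0,0,0,-16],
  [0,0,0,0,0,-24],
  [0,0,0,0,0,-32],
  [0,0,0,0,0,-40],
  [0,0,0,0,0,-48],
  [0,0,0,0,0,-56],
  [0,0,0,0,0,-64],
])

```text
clock: 23.4
position: [0.5574, -0.1479, 0.1681]
ee_rot: [-0.0, 0.748, 0.664, 0.0]
contact_force: [-0.3, 0.6, 0.8]
width: 0.0849
```

servo_tool([
  [0,0,0,0,0,-8],
  [0,0,0,0,0,-16],
  [0,0,0,0,0,-24],
  [0,0,0,0,0,-32],
  [0,0,0,0,0,-40],
  [0,0,0,0,0,-48],
  [0,0,0,0,0,-56],
  [0,0,0,0,0,-64],
])

```text
clock: 24.2
position: [0.5574, -0.1479, 0.1681]
ee_rot: [0.0, 0.282, 0.959, 0.0]
contact_force: [-0.2, 0.0, 0.3]
width: 0.0854
```

servo_tool([
  [0,0,0,0,0,-6],
  [0,0,0,0,0,-6],
])

```text
clock: 24.4
position: [0.5574, -0.1479, 0.1681]
ee_rot: [0.0, 0.235, 0.972, 0.0]
contact_force: [-0.1, -0.7, -0.3]
width: 0.0855
```

Run:
```python
from h import *
show('');im,d=cams.get_image('wrist');cv2.imwrite('pics/e.png',im[:,:,::-1])
show('')
r=spotter.outline_of('tap','wrist');print([(x['conf'],x['rect']) for x in r])
show('')
st={'ee_rot':[1,0,0,0],'position':np.zeros(3)}
if r:
    p,u,v=pts('wrist',d,r[0]['region'],st)
    m=np.percentile(p[:,2],10)
    q=p[p[:,2]<m+.008];print(len(q),np.percentile(q[:,2],[5,50,95]))
    print(cv2.minAreaRect((q[:,:2]*1000).astype(np.float32)))
```

```text
pos [ 0.5574 -0.1479  0.1681] yawy 62.84 tilt [0.01 0.  ] F [-0.1 -0.7 -0.3] M [ 0.052 -0.011  0.047] w 0.0854858725436638 q6 -84.6 t 24.4
 pos [ 0.5574 -0.1479  0.1681] yawy 62.73 tilt [-0.    0.01] F [-0.1  0.4  0. ] M [-0.021 -0.051 -0.022] w 0.08531214272651635 q6 -84.5 t 24.45
[(0.67, [259.1, 158.9, 33.1, 167.3])]
 pos [ 0.5574 -0.1479  0.1681] yawy 62.73 tilt [0.   0.01] F [ 0.6  0.6 -0.1] M [-0.023  0.101 -0.019] w 0.08564034139069505 q6 -84.5 t 24.5
4360 [0.01929118 0.0203329  0.0219621 ]
((0.17570114135742188, -0.06111907958984375), (13.958866119384766, 85.25668334960938), 89.4010238647461)
```

View pics/e.png

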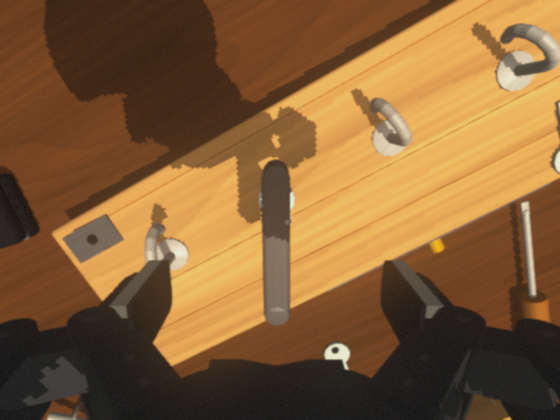

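The wing stands straight in the wrist picture, from (276,165) to (276,320), and is aligned. Regripping.

servo_tool([
  [0,0,20,0,0,-0.6],
  [0,0,40,0,0,-0.6],
  [0,0,50,0,0,-0.6],
  [0,0,50,0,0,-0.6],
  [0,0,50,0,0,-0.6],
])

```text
clock: 25.0
position: [0.5578, -0.1481, 0.1185]
ee_rot: [0.0, 0.23, 0.973, -0.0]
contact_force: [1.2, 0.5, -0.2]
width: 0.0855
```

servo_tool([
  [0,0,0,0,0,0],
  [0,0,0,0,0,0],
  [0,0,0,0,0,0],
  [0,0,0,0,0,0],
  [0,0,0,0,0,0],
  [0,0,0,0,0,0],
  [0,0,0,0,0,0],
  [0,0,0,0,0,0],
], hand=255)

```text
clock: 25.8
position: [0.5576, -0.148, 0.1185]
ee_rot: [0.0, 0.23, 0.973, -0.0]
contact_force: [-0.6, 0.5, 4.8]
width: 0.0133
```

servo_tool([
  [0,0,0.02,0,0,4],
  [0,0,0.03,0,0,8],
  [0,0,0.05,0,0,12],
  [0,0,0.06,0,0,15],
  [0,0,0.06,0,0,15],
])

```text
clock: 26.3
position: [0.5576, -0.148, 0.1184]
ee_rot: [0.0, 0.354, 0.935, -0.0]
contact_force: [-0.4, -0.4, 4.8]
width: 0.0131
```

```bash
python3 -c "
from h import *
show('')"
```

```text
pos [ 0.5576 -0.148   0.1184] yawy 48.49 tilt [ 0.02 -0.01] F [-0.4 -0.4  4.8] M [-0.007  0.152  0.157] w 0.013112216943765484 q6 -70.3 t 26.3
```

```bash
cat > f.py <<'E'
from h import *
A=[]
for i in range(3):
    s=telemetry.get_state();M=q2R(s['ee_rot']);A.append([s['moment'][2],s['effort'][5],np.degrees(np.arctan2(M[1,1],M[0,1]))])
    if i<2: cams.get_image('wrist')
A=np.array(A);m=A.mean(0);y=m[2]
tot=152.15-y; tot+=360*(tot<200)
print('Mz',A[:,0].round(3),'mean',m[0].round(3),'eff6',A[:,1].round(3),'total',tot.round(2),'t',s['clock'])
E
python3 f.py
```

```text
Mz [0.157 0.156 0.146] mean 0.153 eff6 [0.392 0.22  0.166] total 463.63 t 26.4
```

servo_tool([
  [0,0,0.01,0,0,3],
  [0,0,0.01,0,0,3],
])

```text
clock: 26.6
position: [0.5576, -0.148, 0.1184]
ee_rot: [0.0, 0.379, 0.926, 0.0]
contact_force: [-0.2, 1.3, 5.7]
width: 0.0128
```

```bash
python3 f.py
```

```text
Mz [0.147 0.104 0.17 ] mean 0.14 eff6 [0.379 0.206 0.161] total 466.62 t 26.7
```

servo_tool([
  [0,0,0.01,0,0,3.5],
  [0,0,0.01,0,0,3.5],
])

```text
clock: 26.9
position: [0.5576, -0.148, 0.1184]
ee_rot: [0.0, 0.407, 0.914, 0.0]
contact_force: [0.5, 1.1, 5.1]
width: 0.0129
```

```bash
python3 f.py
```

```text
Mz [0.181 0.139 0.224] mean 0.181 eff6 [0.374 0.205 0.166] total 470.13 t 27.0
```

servo_tool([
  [0,0,0.01,0,0,3.5],
  [0,0,0.01,0,0,3.5],
])

```text
clock: 27.2
position: [0.5576, -0.148, 0.1184]
ee_rot: [0.0, 0.435, 0.901, 0.0]
contact_force: [-1.1, 1.5, 5.0]
width: 0.0128
```

```bash
python3 f.py
```

```text
Mz [0.18  0.128 0.206] mean 0.171 eff6 [0.374 0.205 0.166] total 473.63 t 27.3
```

servo_tool([
  [0,0,0.01,0,0,3.5],
  [0,0,0.01,0,0,3.5],
])

```text
clock: 27.5
position: [0.5576, -0.148, 0.1184]
ee_rot: [0.0, 0.462, 0.887, 0.0]
contact_force: [-0.8, 1.1, 5.4]
width: 0.0129
```

```bash
python3 f.py
```

```text
Mz [0.177 0.142 0.175] mean 0.165 eff6 [0.374 0.205 0.166] total 477.12 t 27.6
```

servo_tool([
  [0,0,0.02,0,0,4],
  [0,0,0.02,0,0,4],
])

```text
clock: 27.8
position: [0.5576, -0.148, 0.1183]
ee_rot: [0.0, 0.493, 0.87, 0.0]
contact_force: [-1.0, 0.7, 5.3]
width: 0.0129
```

```bash
python3 f.py
```

```text
Mz [0.179 0.186 0.175] mean 0.18 eff6 [0.402 0.209 0.164] total 481.13 t 27.9
```

servo_tool([
  [0,0,0.02,0,0,4],
  [0,0,0.02,0,0,4],
])

```text
clock: 28.1
position: [0.5576, -0.148, 0.1183]
ee_rot: [0.0, 0.523, 0.853, 0.0]
contact_force: [-0.7, 0.2, 4.6]
width: 0.0131
```

```bash
python3 f.py
```

```text
Mz [0.166 0.111 0.189] mean 0.155 eff6 [0.402 0.209 0.164] total 485.13 t 28.2
```

servo_tool([
  [0,0,0.02,0,0,4],
  [0,0,0.02,0,0,4],
])

```text
clock: 28.4
position: [0.5576, -0.148, 0.1183]
ee_rot: [0.0, 0.552, 0.834, 0.0]
contact_force: [-0.1, 0.4, 5.8]
width: 0.013
```

```bash
python3 f.py
```

```text
Mz [0.137 0.16  0.106] mean 0.134 eff6 [0.402 0.209 0.164] total 489.13 t 28.5
```

servo_tool([
  [0,0,0.02,0,0,4],
  [0,0,0.02,0,0,4],
])

```text
clock: 28.7
position: [0.5576, -0.1479, 0.1183]
ee_rot: [0.0, 0.581, 0.814, 0.0]
contact_force: [-0.1, 0.2, 5.9]
width: 0.0134
```

```bash
python3 f.py
```

```text
Mz [0.162 0.192 0.151] mean 0.168 eff6 [0.402 0.209 0.164] total 493.13 t 28.8
```

servo_tool([
  [0,0,0.02,0,0,4],
  [0,0,0.02,0,0,4],
])

```text
clock: 29.0
position: [0.5576, -0.148, 0.1182]
ee_rot: [0.0, 0.609, 0.793, 0.0]
contact_force: [-1.3, 0.1, 5.4]
width: 0.013
```

```bash
python3 f.py
```

```text
Mz [0.171 0.187 0.153] mean 0.17 eff6 [0.402 0.209 0.164] total 497.13 t 29.1
```

servo_tool([
  [0,0,0.02,0,0,4],
  [0,0,0.02,0,0,4],
])

```text
clock: 29.3
position: [0.5577, -0.1479, 0.1182]
ee_rot: [0.0, 0.636, 0.772, 0.0]
contact_force: [-1.2, 0.1, 5.8]
width: 0.0134
```

```bash
python3 f.py
```

```text
Mz [0.199 0.189 0.067] mean 0.151 eff6 [0.402 0.209 0.164] total 501.13 t 29.4
```

servo_tool([
  [0,0,0.02,0,0,4],
  [0,0,0.02,0,0,4],
])

```text
clock: 29.6
position: [0.5577, -0.1479, 0.1182]
ee_rot: [0.0, 0.663, 0.749, 0.0]
contact_force: [-0.1, 0.5, 4.9]
width: 0.0132
```

```bash
python3 f.py
```

```text
Mz [0.117 0.181 0.203] mean 0.167 eff6 [0.402 0.209 0.164] total 505.13 t 29.7
```

servo_tool([
  [0,0,0.02,0,0,4],
  [0,0,0.02,0,0,4],
])

```text
clock: 29.9
position: [0.5576, -0.1479, 0.1182]
ee_rot: [0.0, 0.688, 0.725, 0.0]
contact_force: [-0.1, 0.0, 4.7]
width: 0.0129
```

```bash
python3 f.py
```

```text
Mz [0.161 0.148 0.16 ] mean 0.156 eff6 [0.402 0.209 0.164] total 509.13 t 30.0
```

servo_tool([
  [0,0,0.02,0,0,4],
  [0,0,0.02,0,0,4],
])

```text
clock: 30.2
position: [0.5577, -0.1479, 0.1182]
ee_rot: [0.0, 0.713, 0.701, 0.0]
contact_force: [-0.9, 0.2, 5.1]
width: 0.0129
```

```bash
python3 f.py
```

```text
Mz [0.159 0.169 0.224] mean 0.184 eff6 [0.402 0.209 0.164] total 513.13 t 30.3
```

servo_tool([
  [0,0,0.02,0,0,4],
  [0,0,0.02,0,0,4],
])

```text
clock: 30.5
position: [0.5577, -0.1479, 0.1182]
ee_rot: [0.0, 0.737, 0.675, 0.0]
contact_force: [-1.2, 0.3, 6.1]
width: 0.0134
```

```bash
python3 f.py
```

```text
Mz [0.168 0.143 0.206] mean 0.172 eff6 [0.402 0.209 0.164] total 517.13 t 30.6
```

servo_tool([
  [0,0,0.02,0,0,4],
  [0,0,0.02,0,0,4],
])

```text
clock: 30.8
position: [0.5577, -0.148, 0.1182]
ee_rot: [0.0, 0.761, 0.649, 0.0]
contact_force: [-0.7, 0.9, 5.2]
width: 0.0134
```

```bash
python3 f.py
```

```text
Mz [0.146 0.127 0.096] mean 0.123 eff6 [0.402 0.209 0.164] total 521.13 t 30.9
```

servo_tool([
  [0,0,0.02,0,0,4],
  [0,0,0.02,0,0,4],
])

```text
clock: 31.1
position: [0.5577, -0.1479, 0.1181]
ee_rot: [0.0, 0.783, 0.622, 0.0]
contact_force: [-0.2, 1.1, 5.8]
width: 0.0131
```

```bash
python3 f.py
```

```text
Mz [0.158 0.148 0.191] mean 0.166 eff6 [0.402 0.209 0.164] total 525.13 t 31.2
```

servo_tool([
  [0,0,0.02,0,0,4],
  [0,0,0.02,0,0,4],
])

```text
clock: 31.4
position: [0.5577, -0.148, 0.1181]
ee_rot: [0.0, 0.804, 0.595, 0.0]
contact_force: [-0.7, 0.3, 4.5]
width: 0.0135
```

```bash
python3 f.py
```

```text
Mz [0.115 0.194 0.165] mean 0.158 eff6 [0.402 0.209 0.164] total 529.13 t 31.5
```

servo_tool([
  [0,0,0.02,0,0,4],
  [0,0,0.02,0,0,4],
])

```text
clock: 31.7
position: [0.5577, -0.1479, 0.1181]
ee_rot: [0.0, 0.824, 0.566, 0.0]
contact_force: [0.2, 0.3, 6.0]
width: 0.0133
```

```bash
python3 f.py
```

```text
Mz [0.189 0.173 0.124] mean 0.162 eff6 [0.402 0.209 0.164] total 533.13 t 31.8
```

servo_tool([
  [0,0,0.02,0,0,4],
  [0,0,0.02,0,0,4],
])

```text
clock: 32.0
position: [0.5577, -0.1479, 0.1181]
ee_rot: [0.0, 0.843, 0.537, 0.0]
contact_force: [-1.4, -0.5, 5.6]
width: 0.0132
```

```bash
python3 f.py
```

```text
Mz [0.171 0.199 0.165] mean 0.179 eff6 [0.402 0.209 0.164] total 537.13 t 32.1
```

servo_tool([
  [0,0,0.02,0,0,4],
  [0,0,0.02,0,0,4],
])

```text
clock: 32.3
position: [0.5577, -0.148, 0.1181]
ee_rot: [0.0, 0.862, 0.508, 0.0]
contact_force: [-0.3, 0.2, 5.3]
width: 0.013
```

```bash
python3 f.py
```

```text
Mz [0.377 0.386 0.432] mean 0.398 eff6 [0.634 0.439 0.393] total 541.09 t 32.4
```

Bottom felt: the moment rose from 0.16 to 0.40 N m. I'm stopping here and easing back.

servo_tool([
  [0,0,-0.03,0,0,-6],
  [0,0,-0.05,0,0,-12],
  [0,0,-0.08,0,0,-18],
  [0,0,-0.1,0,0,-24],
  [0,0,-0.13,0,0,-30],
  [0,0,-0.15,0,0,-36],
  [0,0,-0.18,0,0,-42],
  [0,0,-0.2,0,0,-48],
])

```text
clock: 33.2
position: [0.5576, -0.1479, 0.1182]
ee_rot: [0.0, 0.579, 0.815, 0.0]
contact_force: [-1.4, 0.3, 4.7]
width: 0.0133
```

servo_tool([
  [0,0,-0.03,0,0,-6],
  [0,0,-0.05,0,0,-12],
  [0,0,-0.08,0,0,-18],
  [0,0,-0.1,0,0,-24],
  [0,0,-0.13,0,0,-30],
  [0,0,-0.15,0,0,-36],
  [0,0,-0.18,0,0,-42],
  [0,0,-0.2,0,0,-48],
])

```text
clock: 34.0
position: [0.5576, -0.148, 0.1184]
ee_rot: [0.0, 0.197, 0.98, 0.0]
contact_force: [-1.7, -0.1, 5.8]
width: 0.0132
```

servo_tool([
  [0,0,0,0,0,-2],
  [0,0,0,0,0,-2],
  [0,0,0,0,0,-2],
])

```text
clock: 34.3
position: [0.5576, -0.148, 0.1184]
ee_rot: [0.0, 0.182, 0.983, 0.0]
contact_force: [-1.4, 0.3, 6.0]
width: 0.0131
```

```bash
python3 f.py; python3 -c "
from h import *
show('')"
```

```text
Mz [-0.232 -0.239 -0.152] mean -0.208 eff6 [-0.171 -0.167 -0.167] total 443.17 t 34.4
 pos [ 0.5576 -0.148   0.1185] yawy 68.98 tilt [0.03 0.  ] F [-0.6  0.4  5.9] M [ 0.051  0.218 -0.152] w 0.012956396761252006 q6 -90.8 t 34.4
```

Backed 98° with the grip, about a quarter turn net of the bush's windup. Releasing and lifting.

servo_tool([
  [0,0,0,0,0,0],
  [0,0,0,0,0,0],
  [0,0,0,0,0,0],
  [0,0,0,0,0,0],
  [0,0,0,0,0,0],
  [0,0,0,0,0,0],
  [0,0,0,0,0,0],
  [0,0,0,0,0,0],
], hand=0)

```text
clock: 35.2
position: [0.5574, -0.1479, 0.1181]
ee_rot: [0.0, 0.183, 0.983, 0.0]
contact_force: [0.6, -0.3, -0.5]
width: 0.0855
```

servo_tool([
  [0,0,-25,0,0,0],
  [0,0,-60,0,0,0],
  [0,0,-100,0,0,0],
  [0,0,-130,0,0,0],
  [0,0,-130,0,0,0],
  [0,0,-130,0,0,0],
])

```text
clock: 35.8
position: [0.5575, -0.148, 0.2487]
ee_rot: [0.001, 0.183, 0.983, -0.0]
contact_force: [0.0, 0.1, -0.9]
width: 0.0856
```

Run:
```python
from h import *
show('');im,d=cams.get_image('wrist');cv2.imwrite('pics/f.png',im[:,:,::-1])
r=spotter.outline_of('tap','wrist')
st={'ee_rot':[1,0,0,0],'position':np.zeros(3)}
if r:
    p,u,v=pts('wrist',d,r[0]['region'],st)
    m=np.percentile(p[:,2],10)
    q=p[p[:,2]<m+.008];print(cv2.minAreaRect((q[:,:2]*1000).astype(np.float32)))
im,d=cams.get_image('scene');cv2.imwrite('pics/g.png',im[:,:,::-1]);show('')
```

```text
pos [ 0.5575 -0.148   0.2487] yawy 68.95 tilt [ 0.08 -0.03] F [ 0.   0.1 -0.9] M [0.018 0.019 0.002] w 0.085551685125616 q6 -90.7 t 35.8
((0.23207473754882812, -0.10022735595703125), (85.68706512451172, 13.948010444641113), 2.5498437881469727)
 pos [ 0.5565 -0.1476  0.2464] yawy 68.95 tilt [-0.17  0.08] F [-0.5  0.1  0.2] M [-0.042  0.05  -0.041] w 0.08513800225285223 q6 -90.7 t 35.95
```

View pics/f.png

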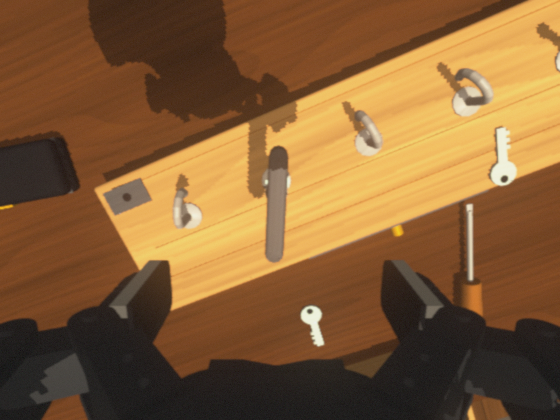

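View pics/g.png

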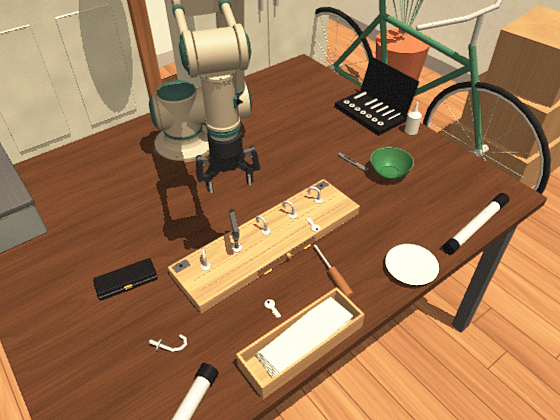

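The tap stands free, with its wing from (278,150) to (275,260) in the wrist picture. In the scene picture everything else is where it was. Handing in.

```bash
python3 -c "
from rig import sign_off
print(sign_off())"
```

```text
the job is handed in; nothing more can be done
None
```

The tap is bottomed, eased back and left free. I handed the job in at about 36 s of the 72 s allowed; no verdict was reported.

- **Sequence:** By the tool's angle, the tap went forward to 0.51 turn, back to 0.25, forward to 0.75 and back to 0.49. I then took it forward to 0.75 and fed it in 3–4° steps from there. I regripped it twice on the way, at about 0.25 and 0.75 turn, because of the last joint's range.
- **Bottom:** I felt it at about 1.0 turn, where the turning moment rose from about 0.16 to 0.40 N m. That is below the 0.55 N m limit, and I stopped there.
- **Easing back:** The tool turned back 98°. After the bush sprung back, that leaves the tap about 90° (0.25 turn) off the bottom.
- **Last checks:** With the gripper open and lifted clear, the tap had sprung 2.5°, as expected from the bush's give. The bystanders in the last scene picture look unmoved.
- **Not checked directly:** I inferred that the bush was not wrenched from the moments and the spring-back, and did not measure its rim mark. The turn figures come from the tool's angle and the wrist camera, not from heights.

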